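# Set out the samples: dishes into their rests, then tubes into their stands

## Task

Set out the samples beside the microscope: first lay the two petri dishes flat in the two low round dish rests, one in each, and only when both dishes are in place stand the two screw-cap tubes upright in the two tube stands, one in each (either dish and either tube may take either place). Set everything down rather than dropping it, and leave the dropper bottle and the roll of labels where they are.

Things in the scene. Friction and masses are not known exactly. Their poses are not given: they have to be found in the camera images.
- dish_a: closed petri dish lying flat, lid up: a beige disc with a pale lid, 57.6 mm in diameter at the lid (top 4 mm), 55.2 mm below it, 15 mm high; 18 g, one rigid piece. Origin: centre of its underside; z is upward.
- dish_b: closed petri dish lying flat, lid up: a beige disc with a pale lid, 57.6 mm in diameter at the lid (top 4 mm), 55.2 mm below it, 15 mm high; 18 g, one rigid piece. Origin: centre of its underside; z is upward.
- tube_b: self-standing screw-cap sample tube, upright, 113 mm high: body 28.6 mm in diameter up to 99 mm, then a ribbed cap 32.4 mm in diameter; 40 g. Pale grey body, orange cap. Origin: centre of its underside; z is its axis, upward.
- tube_c: self-standing screw-cap sample tube, upright, 113 mm high: body 28.6 mm in diameter up to 99 mm, then a ribbed cap 32.4 mm in diameter; 40 g. Beige-grey body, white cap. Origin: centre of its underside; z is its axis, upward.
- dish_rest_1: fixed dish rest: a low black disc like a coaster, 84 mm in diameter, with a 5 mm wide rim 9 mm high round a recess 74 mm in diameter whose floor is 6 mm above the desk. Takes one dish. Origin: centre of its underside, on the desk; z up.
- dish_rest_2: fixed dish rest: a low black disc like a coaster, 84 mm in diameter, with a 5 mm wide rim 9 mm high round a recess 74 mm in diameter whose floor is 6 mm above the desk. Takes one dish. Origin: centre of its underside, on the desk; z up.
- tube_stand_1: fixed tube stand: a plain grey round block with a black band round its foot, 68 mm in diameter, 40 mm high, with a round well in its top 42 mm in diameter whose floor is 6 mm above the desk. Takes one tube. Origin: centre of its underside, on the desk; z up.
- tube_stand_2: fixed tube stand: a plain grey round block with a black band round its foot, 68 mm in diameter, 40 mm high, with a round well in its top 42 mm in diameter whose floor is 6 mm above the desk. Takes one tube. Origin: centre of its underside, on the desk; z up.
- oil_bottle: bystander, loose: amber dropper bottle with a black rubber teat, 33 mm in diameter, 102 mm high. Origin: centre of its underside. Left alone. (Listed things: centres at least 85 mm apart. The microscope fills the desk beyond x = 0.44 m for |y| < 0.2 m (its stage to 0.14 m high, the rest farther back): pass in front of it. A slate slab, 84 mm high, lies beyond y = 0.455 m.)
- label_roll: bystander, loose: roll of white paper labels lying flat, 55 mm in diameter, 25 mm high, with a brown core in the middle. Origin: centre of its underside. To be left alone.
Not all that is in view belongs to the job. What is shaped like the dish_a but pink is not meant. What is shaped like the dish_b but purple is not meant.

How it is judged:
By the outcome, as a careful person would: the job done as asked, in the order asked, and still so for the second after the job is handed in, with the robot touching nothing.
It also fails if it takes over 102 s, if anything falls off the work surface, if the arm or the gripper's body presses on something with over 40 N, if the wrist force passes 120 N, or if a joint passes its speed limit or range.

## Robot

A 6-joint arm with a two-finger parallel gripper is mounted at the origin on a cart in front of the work surface, level with it; the furniture and walls round the work are solid. World frame = base frame: x ahead of the robot, y to its left, z up, the work surface at z = 0. Lengths are in mm, angles in rad, forces in N, time in s.
With the tool pointing down it reaches from about 200 to 875 mm from the base axis. Payload 3.4 kg.
Tool frame: the origin (TCP) lies at the very end of the fingers, on their centre line; the grasp point (between the pads) lies 19 mm behind it; z points along the fingers, y is the line along which they close (so a half turn about z gives the same grasp; the last joint's range is limited). The gripper opens to 94 mm and grips with 3 to 60 N. Pads are 16 mm wide; open, the fingers measure 119 mm over their backs; the gripper's body (75 mm by 177 mm) begins 78 mm behind the grasp point.
Start: joints at [1.213, 0.276, 1.505, -0, 1.361, -0.121], TCP at [134.907, 558.986, 205.493] pointing down, gripper open.
Joint ranges: [-2.89, 2.89], [-0.75, 2.08], [0.22, 2.7], [-1.18, 4.32], [0.11, 2.71], [-2.7, 2.7]. Speed limits (rad/s): [2.57, 2.57, 3.14, 3.14, 3.14, 3.14].

## Interface

Orientations are given as a unit quaternion [x, y, z, w].
In Python, from bench import sensors, capture, camera_info, job gives the robot as it stands. The module is installed in compiled form; this text tells all that it offers.
- The arm moves only by the tool servo_tool, never from a script. Its argument "series" is one flat list of numbers, 7 for each row, row after row: the shift along the tool's x, y, z in cm, then the turn, a rotation vector about the tool's x, y, z in rad, then the closure, from -1 (fully open) to 1 (shut). In form: [x, y, z, ax, ay, az, gripper, x, y, z, ax, ay, az, gripper, ...]. A call has 1 to 20 rows; each row shifts and turns the commanded pose from where the row before left it, along the tool's axes as they then stand; what a row does not reach is not made up. A row lasts 1/10 s, in which the tool goes at most 50 mm and 8.59 degrees, less where a joint would pass 70% of its speed; a pose out of reach is approached as far as the arm can. A call is refused whole if a number of a shift passes 5 or a number of a turn 0.15, either way. A call with a gripper value outside its range is refused whole. The fingers move at their own pace and stop on an object; the grip force is fixed at half the most. Time passes only in rows, so rows that do not move let the fingers close. It gives the time, the measured TCP pose, the force, the opening and the grip force at its end, in the units of the state.
- sensors.state(): the state, without advancing time (a new reading comes with each control period).
- capture(name): name is "scene" or "top"; returns the picture (384x512x3 uint8, red, green, blue); there is no depth.
- camera_info(name): a dict with "camera_matrix" (3x3 intrinsics, pixels), "k1" (the pictures are not rectified: a ray, as slopes to the right and down, at radius r is drawn at 1 + k1 r^2 times it, then the intrinsics apply), "pose" (4x4, takes a point from camera to world coordinates). Camera axes: x right, y up, looking along -z (the intrinsics and any distortion apply to the point x, -y, -z); pixel columns grow to the right and rows downward; lengths in mm; the calibration is good to about 2 mm. A picture is of the moment at which its call begins. camera_info takes no time and is no camera call.
- job.finish_job(): hands the job in; it is judged then, once.
The state is a dict: "time": time; "joint_positions": joint angles; "dq": joint speeds; "tau": joint torques, N m; "tcp_pos": TCP position; "eef_rot": TCP orientation; "ft_force": force on the tool from outside, world axes, zero at the start; "torque": the same for the moment, N m; "grip_width": finger opening in mm; "gripper_force": force on a finger pad.
Only numpy, scipy, OpenCV 4.12 (cv2) and the standard library are available. Lean on these libraries where they do the work, as an engineer would, in place of code of your own. Each camera call takes 0.05 s, during which the arm holds its last target. There are 200 camera calls.

## Working session

There is one attempt and no reset: what is moved stays moved. The work goes in short steps, Python scripts to look and compute and a tool call to move; the robot and the scene stay as the last step left them, time stands still between calls to the robot, and variables do not carry over. Pictures are saved under pics/ and viewed, at most 14 in all, crops included, and the job is handed in when it is done.

Besides the shell and the picture viewer there is one more tool, called by a JSON object that holds its "api" and its "payload", one argument or row to a line. servo_tool: Moves the arm, as the interface text tells. Its arguments: {"type":"object","properties":{"series":{"type":"array"}},"required":["series"]}

```bash
mkdir -p pics
cat > h.py <<'E'
import numpy as np, cv2
from bench import sensors, capture, camera_info, job
def grab(n,name):
    im=capture(n); cv2.imwrite(f'pics/{name}.png',im[:,:,::-1]); return im
def ray(n,u,v):
    c=camera_info(n); K=np.array(c['camera_matrix']); P=np.array(c['pose'])
    d=np.array([(u-K[0,2])/K[0,0],(v-K[1,2])/K[1,1]]); s=d.copy()
    for _ in range(20): s=d/(1+c['k1']*(s@s))
    return P[:3,3],P[:3,:3]@np.array([s[0],-s[1],-1])
def at(n,u,v,z):
    o,d=ray(n,u,v); return (o+d*(z-o[2])/d[2])[:2].round(1)
def proj(n,p):
    c=camera_info(n); K=np.array(c['camera_matrix']); P=np.array(c['pose'])
    q=P[:3,:3].T@(np.array(p)-P[:3,3]); s=np.array([q[0],-q[1]])/-q[2]; s=s*(1+c['k1']*(s@s))
    return (K@[s[0],s[1],1])[:2].round(1)
E
python3 - <<'E'
from h import *
grab('scene','s0');grab('top','t0')
s=sensors.state();print(s)
for n in('scene','top'):print(camera_info(n))
E
```

```text
{'time': 0.1, 'joint_positions': array([ 1.21299034e+00,  2.76502423e-01,  1.50599682e+00, -1.64403755e-05,
        1.36070138e+00, -1.21018793e-01]), 'dq': array([ 3.56244224e-04, -1.57648086e-03, -3.32097282e-03, -3.42030299e-04,
        6.98167966e-05, -5.87919731e-04]), 'tau': array([ 8.07651104e-04, -4.05459595e+01, -2.37777328e+01,  7.02578528e-02,
        2.98498326e-02, -3.13152520e-05]), 'tcp_pos': array([134.72566964, 558.46857619, 204.71184328]), 'eef_rot': array([ 1.18115457e-01,  9.92999543e-01, -7.82959673e-04, -1.82841702e-04]), 'ft_force': array([-1.18968453,  0.51870193,  0.05942102]), 'torque': array([-0.00016166,  0.03379206, -0.06562685]), 'gripper_force': 0.0, 'grip_width': 93.54771209694088}
{'camera_matrix': array([[408.10864501,   0.        , 252.62694555],
       [  0.        , 408.10864501, 189.61447338],
       [  0.        ,   0.        ,   1.        ]]), 'k1': -0.11797768214229051, 'pose': array([[ 7.33747235e-01,  5.25461523e-01, -4.30703127e-01,
         1.07245059e+00],
       [-6.79385739e-01,  5.74043668e-01, -4.57065516e-01,
        -6.37608537e+02],
       [ 7.07206080e-03,  6.27984120e-01,  7.78194019e-01,
         1.01065061e+03],
       [ 0.00000000e+00,  0.00000000e+00,  0.00000000e+00,
         1.00000000e+00]])}
{'camera_matrix': array([[386.95544824,   0.        , 250.65191002],
       [  0.        , 386.95544824, 192.33161421],
       [  0.        ,   0.        ,   1.        ]]), 'k1': -0.041864500708133294, 'pose': array([[-6.73566560e-03,  9.86625021e-01, -1.62867120e-01,
         2.86193868e+02],
       [-9.99966340e-01, -7.40874551e-03, -3.52566448e-03,
        -6.40841338e+01],
       [-4.68514984e-03,  1.62837890e-01,  9.86641714e-01,
         1.47432776e+03],
       [ 0.00000000e+00,  0.00000000e+00,  0.00000000e+00,
         1.00000000e+00]])}
```

View pics/s0.png

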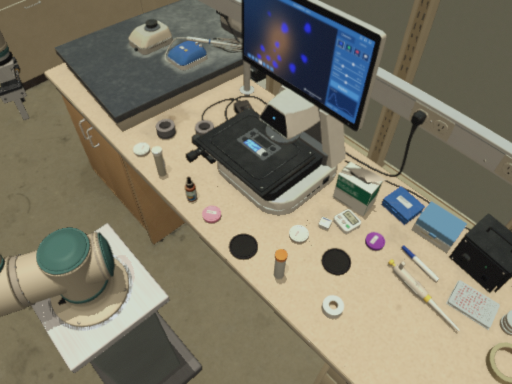

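View pics/t0.png

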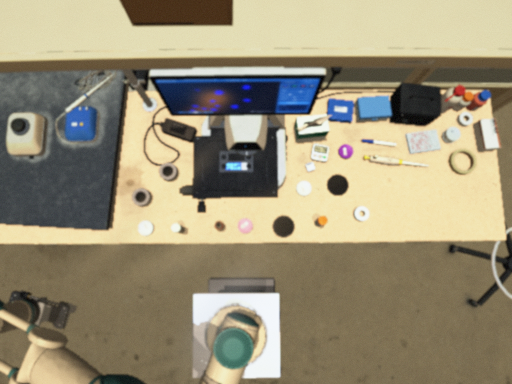

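The scene view shows these candidates:
- Pale discs at (141,149) and (299,233); pink at (212,214) and purple at (375,241) are not meant.
- A white ring, the label roll, at (333,306), and other round items at far right.
- Tubes: white cap at (157,155), orange cap at (281,255). The amber bottle is at (191,188).
- Black rests at (243,246) and (336,261); grey stands at (165,129) and (204,130).

I choose the pale discs and will check them in a close crop while measuring.

Run:
```python
from h import *
im=cv2.imread('pics/s0.png'); t=cv2.imread('pics/t0.png')
a=cv2.resize(im[105:325,120:400],None,fx=2.8,fy=2.8,interpolation=cv2.INTER_CUBIC)[:600,:800]
cv2.imwrite('pics/c1.png',a)
b=cv2.resize(t[150:250,120:380],None,fx=3,fy=3,interpolation=cv2.INTER_CUBIC)
cv2.imwrite('pics/c2.png',b)
for n,u,v,z in [('scene',141,149,15),('top',146,228,15),('scene',299,233,15),('top',305,188,15),('scene',243,246,9),('top',284,226,9),('scene',336,261,9),('top',338,185,9),('scene',156,149,113),('top',181,228,113),('scene',281,254,113),('top',323,222,113),('scene',166,126,40),('top',142,197,40),('scene',204,127,40),('top',168,172,40),('scene',191,182,102),('top',220,226,102),('scene',333,306,25),('top',361,213,25)]: print(n,u,v,at(n,u,v,z))
```

```text
scene 141 149 [391.  337.9]
top 146 228 [393.3 337.9]
scene 299 233 [ 541.5 -262.1]
top 305 188 [ 542.3 -267.1]
scene 243 246 [ 395.3 -182. ]
top 284 226 [ 398.  -184.2]
scene 336 261 [ 553.2 -394.1]
top 338 185 [ 554.2 -395.7]
scene 156 149 [387.1 209.8]
top 181 228 [385.5 186.9]
scene 281 254 [ 409.1 -311.4]
top 323 222 [ 403.  -313.5]
scene 166 126 [508.8 349.7]
top 142 197 [508.2 350.4]
scene 204 127 [604.1 254.2]
top 168 172 [603.7 254.7]
scene 191 182 [391.1  38. ]
top 220 226 [392.5  50.4]
scene 333 306 [ 438.4 -478.1]
top 361 213 [ 443.3 -474.5]
```

View pics/c1.png

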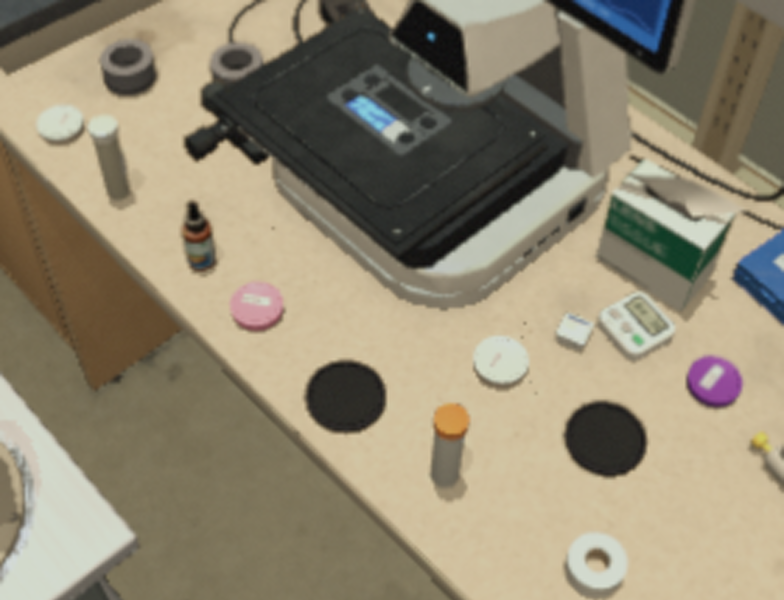

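View pics/c2.png

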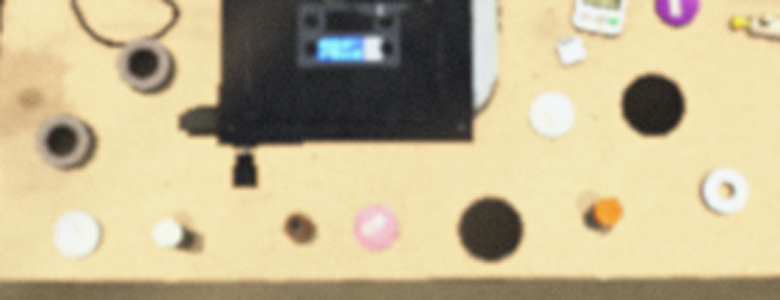

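The crop confirms two pale dishes at c1 (60,124) and (500,360), distinct from pink and purple, with the tubes, rests and stands as listed. Now I'll refine the positions.

```bash
cat >> h.py <<'E'
def go(x,y,z):
    s=sensors.state(); from scipy.spatial.transform import Rotation as R
    r=R.from_quat(s['eef_rot']); T=r.as_matrix()
    print('t',round(s['time'],2),'tcp',s['tcp_pos'].round(1),'yaw',round(np.arctan2(T[1,1],T[0,1]),3),'zdir',T[:,2].round(3),'width',round(s['grip_width'],1),'gf',round(s['gripper_force'],1),'ft',s['ft_force'].round(1))
    print('tool shift cm',(T.T@(np.array([x,y,z])-s['tcp_pos'])/10).round(2))
E
python3 - <<'E'
from h import *
def tri(a,b):
    (o1,d1),(o2,d2)=ray('scene',*a),ray('top',*b)
    A=np.stack([d1,-d2],1); s=np.linalg.lstsq(A,o2-o1,rcond=None)[0]
    p,q=o1+s[0]*d1,o2+s[1]*d2; return ((p+q)/2).round(1),np.linalg.norm(p-q).round(1)
s=cv2.imread('pics/s0.png'); t=cv2.imread('pics/t0.png')
def blob(im,u,v,r,lo,hi):
    h=cv2.cvtColor(im,cv2.COLOR_BGR2HSV)[v-r:v+r+1,u-r:u+r+1]
    m=cv2.inRange(h,np.array(lo),np.array(hi)); n,l,st,c=cv2.connectedComponentsWithStats(m)
    i=1+np.argmax(st[1:,4]); return (c[i]+[u-r,v-r]).round(1),st[i,2:5]
W=((0,0,150),(180,50,255)); B=((0,0,0),(180,255,70)); O=((3,150,120),(16,255,255))
for k,a,b,z,th in [('dish_a',(141,149),(146,228),13,W),('dish_b',(299,233),(304,188),13,W),('rest1',(243,246),(284,226),8,B),('rest2',(336,261),(338,185),8,B),('cap_c',(157,150),(176,228),113,W),('cap_b',(281,254),(323,220),108,O)]:
    for n,im,p in(('scene',s,a),('top',t,b)):
        c,st=blob(im,*p,13 if 'dish' in k else 20 if 'rest' in k else 8,*th); print(k,n,c,st,at(n,*c,z))
print('c',tri((157.1,150.0),(176.3,228)),at('scene',157.1,150,113),at('top',176.3,228,113))
print('b',tri((281,252.5),(322.7,220.3)),at('scene',281,252.5,113),at('top',322.7,220.3,113))
print('stage corner',at('top',278,196.7,140),at('top',193,197,140),at('top',201.7,212,100))
print('base front',at('scene',120+440/2.8,105+295/2.8,30))
E
```

```text
dish_a scene [140.8 147.9] [ 17  13 176] [394.1 344.9]
dish_a top [144.9 227.6] [ 17  16 211] [395.  342.7]
dish_b scene [298.5 232.8] [ 20  18 281] [ 542.  -259.9]
dish_b top [303.5 187.5] [ 16  16 209] [ 544.7 -261.7]
rest1 scene [243.1 246.4] [ 27  24 537] [ 395.  -182.7]
rest1 top [283.6 226.3] [ 18  18 255] [ 396.9 -182.7]
rest2 scene [335.8 261.3] [ 28  26 568] [ 552.6 -394.1]
rest2 top [337.2 184.6] [ 19  18 276] [ 556.  -392.9]
cap_c scene [156.1 149.3] [11  8 74] [386.6 208.5]
cap_c top [175.2 227.3] [11 10 80] [388.  207.5]
cap_b scene [281.9 255.4] [11 12 51] [ 410.2 -314. ]
cap_b top [319.5 221.9] [ 6  7 13] [ 403.9 -302. ]
c (array([386. , 203. , 114.3]), np.float64(1.3)) [387.2 203.9] [385.6 203.5]
b (array([ 408.4, -311.2,  121. ]), np.float64(0.2)) [ 412.2 -308.3] [ 409.  -312.6]
stage corner [ 490.3 -154.6] [491.4 142.2] [443.1 116.3]
base front [ 543.8 -168.9]
```

{"api": "servo_tool", "payload": {
  "series": [0,0,0,0,0,-0.12,-1,0,0,0,0,0,-0.117,-1,0,0,0,0,0,0,-1]
}}

```text
time: 0.4
tcp_pos: [134.8, 558.7, 205.0]
eef_rot: [0.0, 1.0, -0.0, -0.0]
ft_force: [1.2, 0.4, -0.3]
grip_width: 93.9
gripper_force: 0.0
```

{"api": "servo_tool", "payload": {
  "series": [-2.59,-2.17,0,0,0,0,-1,-2.59,-2.17,0,0,0,0,-1,-2.59,-2.17,0,0,0,0,-1,-2.59,-2.17,0,0,0,0,-1,-2.59,-2.17,0,0,0,0,-1,-2.59,-2.17,0,0,0,0,-1,-2.59,-2.17,0,0,0,0,-1,-2.59,-2.17,0,0,0,0,-1,-2.59,-2.17,2,0,0,0,-1,-2.59,-2.17,3,0,0,0,-1,0,0,3,0,0,0,-1,0,0,3,0,0,0,-1,0,0,2,0,0,0,-1,0,0,0,0,0,0,-1]
}}

```text
time: 1.8
tcp_pos: [391.8, 340.4, 72.7]
eef_rot: [0.001, 1.0, -0.002, -0.003]
ft_force: [-0.3, -0.4, -0.0]
grip_width: 93.7
gripper_force: 0.0
```

Run:
```python
from h import *
go(393.5,342,5)
im=grab('scene','s1')[:,:,::-1];t=grab('top','t1')[:,:,::-1]
a=cv2.resize(im[95:205,90:230],None,fx=4,fy=4,interpolation=cv2.INTER_CUBIC);b=cv2.resize(t[190:260,110:220],None,fx=2,fy=2)
cv2.imwrite('pics/c3.png',a)
print(proj('scene',(393.5,342,15)),proj('scene',sensors.state()['tcp_pos']))
```

```text
t 1.8 tcp [391.8 340.4  72.7] yaw 1.568 zdir [-0.006 -0.004 -1.   ] width 93.7 gf 0.0 ft [-0.3 -0.4 -0. ]
tool shift cm [-0.2   0.19  6.77]
[141. 148.] [137.5 135.1]
```

View pics/c3.png

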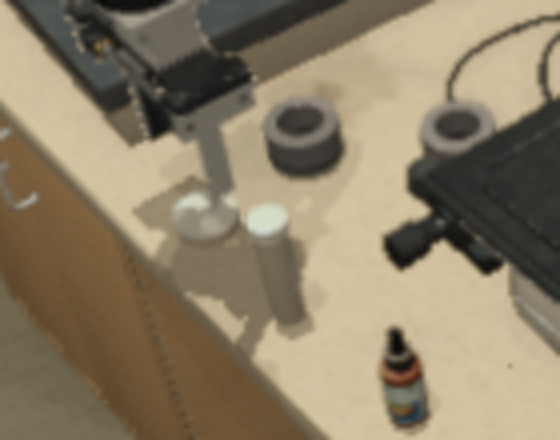

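The gripper is over the dish at crop (205,215), with the fingers straddling it and clear of the tube at (268,220). I'm descending now.

{"api": "servo_tool", "payload": {
  "series": [0,0,2,0,0,0,-1,0,0,2,0,0,0,-1,0,0,1.5,0,0,0,-1,0,0,0.9,0,0,0,-1,0,0,0.3,0,0,0,-1,0,0,0,0,0,0,-1,0,0,0,0,0,0,-1]
}}

```text
time: 2.6
tcp_pos: [394.7, 342.6, 9.4]
eef_rot: [-0.0, 1.0, 0.001, 0.001]
ft_force: [-0.5, 0.1, 0.1]
grip_width: 94.1
gripper_force: 0.0
```

```bash
python3 -c "
from h import *
go(393.5,342,5)"
```

```text
t 2.6 tcp [394.7 342.6   9.4] yaw 1.571 zdir [ 0.002  0.001 -1.   ] width 94.1 gf 0.0 ft [-0.5  0.1  0.1]
tool shift cm [ 0.12 -0.06  0.44]
```

{"api": "servo_tool", "payload": {
  "series": [0,0,0.35,0,0,0,-1,0,0,0,0,0,0,0,0,0,0,0,0,0,0.5,0,0,0,0,0,0,1,0,0,0,0,0,0,1,0,0,0,0,0,0,1,0,0,0,0,0,0,1,0,0,0,0,0,0,1]
}}

```text
time: 3.4
tcp_pos: [394.0, 342.1, 5.0]
eef_rot: [-0.0, 1.0, 0.0, 0.0]
ft_force: [0.5, -0.3, 1.0]
grip_width: 56.2
gripper_force: 30.0
```

{"api": "servo_tool", "payload": {
  "series": [0,0,-1,0,0,0,1,0,0,-2.5,0,0,0,1,0,0,-4,0,0,0,1,0,0,-4,0,0,0,1,0,0,-3,0,0,0,1,0,-1.5,-1,0,0,0,1,0,-3,0,0,0,0,1,0,-4,0,0,0,0,1,0,-4,0,0,0,0,1,0,-4,0,0,0,0,1,0,-4,0,0,0,0,1,0,-4,0,0,0,0,1,0,-4,0,0,0,0,1,0,-4,0,0,0,0,1,0,-4,0,0,0,0,1,0,-4,0,0,0,0,1,0,-4,0,0,0,0,1,0,-4,0,0,0,0,1,0,-3,0,0,0,0,1,0,-1,0,0,0,0,1]
}}

```text
time: 5.4
tcp_pos: [392.6, -185.5, 159.1]
eef_rot: [0.002, 1.0, 0.0, -0.001]
ft_force: [-0.0, 1.0, -0.2]
grip_width: 56.1
gripper_force: 30.0
```

```bash
python3 -c "
from h import *
go(396,-183,12.5)"
```

```text
t 5.4 tcp [ 392.6 -185.5  159.1] yaw 1.567 zdir [-0.002  0.    -1.   ] width 56.1 gf 30.0 ft [-0.   1.  -0.2]
tool shift cm [-0.36  0.25 14.66]
```

{"api": "servo_tool", "payload": {
  "series": [-0.2,0.2,3,0,0,0,1,0,0,3,0,0,0,1,0,0,3,0,0,0,1,0,0,2,0,0,0,1,0,0,1.5,0,0,0,1,0,0,0.5,0,0,0,1,0,0,0,0,0,0,1,0,0,0,0,0,0,1]
}}

```text
time: 6.2
tcp_pos: [396.2, -180.9, 30.4]
eef_rot: [-0.0, 1.0, -0.0, 0.0]
ft_force: [0.4, 0.3, 0.2]
grip_width: 55.8
gripper_force: 30.0
```

```bash
python3 -c "
from h import *
go(396,-183,11.5)"
```

```text
t 6.2 tcp [ 396.2 -180.9   30.4] yaw 1.571 zdir [ 0.001 -0.    -1.   ] width 55.8 gf 30.0 ft [0.4 0.3 0.2]
tool shift cm [ 0.02 -0.21  1.89]
```

{"api": "servo_tool", "payload": {
  "series": [0,-0.2,0.8,0,0,0,1,0,0,0.4,0,0,0,1,0,0,0.2,0,0,0,1,0,0,0.2,0,0,0,1,0,0,0.1,0,0,0,1,0,0,0.1,0,0,0,1,0,0,0,0,0,0,1,0,0,0,0,0,0,1]
}}

```text
time: 7.0
tcp_pos: [396.1, -183.0, 12.0]
eef_rot: [-0.0, 1.0, 0.0, 0.0]
ft_force: [0.0, -0.1, 0.3]
grip_width: 56.3
gripper_force: 30.0
```

{"api": "servo_tool", "payload": {
  "series": [0,0,0.05,0,0,0,1,0,0,0.05,0,0,0,1,0,0,0,0,0,0,1,0,0,0,0,0,0,1]
}}

```text
time: 7.4
tcp_pos: [396.1, -183.0, 11.0]
eef_rot: [-0.0, 1.0, -0.0, 0.0]
ft_force: [-0.5, 0.1, 0.9]
grip_width: 56.0
gripper_force: 30.0
```

Run:
```python
from h import *
go(396,-183,11)
im=grab('scene','s2')[:,:,::-1]
cv2.imwrite('pics/c4.png',cv2.resize(im[190:290,180:350],None,fx=4,fy=4,interpolation=cv2.INTER_CUBIC))
```

```text
t 7.4 tcp [ 396.1 -183.    11. ] yaw 1.571 zdir [ 0. -0. -1.] width 56.0 gf 30.0 ft [-0.5  0.1  0.9]
tool shift cm [ 0.01  0.   -0.  ]
```

View pics/c4.png

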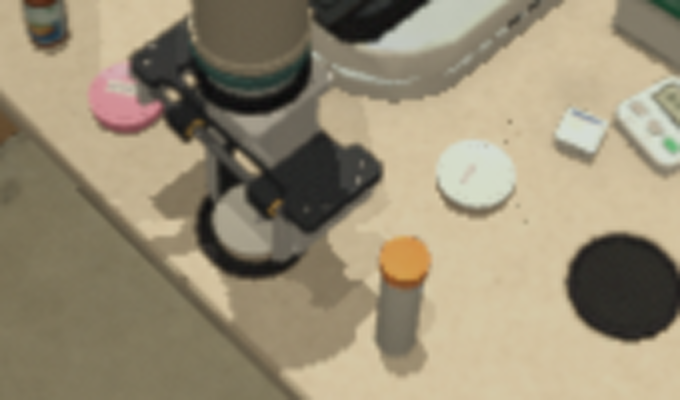

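The dish (crop 255,225) sits centred within the black rest (crop 255,230), so I'm releasing, lifting, and turning to yaw 0.

{"api": "servo_tool", "payload": {
  "series": [0,0,0,0,0,0,0.4,0,0,0,0,0,0,0,0,0,0,0,0,0,-0.5,0,0,0,0,0,0,-1,0,0,0,0,0,0,-1,0,0,-0.5,0,0,0,-1,0,0,-2,0,0,0,-1,0,0,-4,0,0,0,-1,0,0,-4,0,0,0.143,-1,0,0,-4,0,0,0.143,-1,0,0,-1,0,0,0.143,-1,0,0,0,0,0,0.143,-1,0,0,0,0,0,0.143,-1,0,0,0,0,0,0.143,-1,0,0,0,0,0,0.143,-1,0,0,0,0,0,0.143,-1,0,0,0,0,0,0.143,-1,0,0,0,0,0,0.143,-1,0,0,0,0,0,0.141,-1,0,0,0,0,0,0,-1]
}}

```text
time: 9.45
tcp_pos: [395.9, -182.9, 166.2]
eef_rot: [0.707, 0.707, 0.0, 0.0]
ft_force: [0.7, 0.3, -0.1]
grip_width: 93.9
gripper_force: 0.0
```

```bash
python3 -c "
from h import *
go(543,-261.5,60)"
```

```text
t 9.45 tcp [ 395.9 -182.9  166.2] yaw 0.0 zdir [ 0. -0. -1.] width 93.9 gf 0.0 ft [ 0.7  0.3 -0.1]
tool shift cm [-7.86 14.7  10.62]
```

{"api": "servo_tool", "payload": {
  "series": [-2,2,0,0,0,0,-1,-2,3,0,0,0,0,-1,-2,3,0,0,0,0,-1,-1.86,3,0,0,0,0,-1,0,3,2,0,0,0,-1,0,0.7,3,0,0,0,-1,0,0,3,0,0,0,-1,0,0,2.6,0,0,0,-1,0,0,0,0,0,0,-1,0,0,0,0,0,0,-1]
}}

```text
time: 10.45
tcp_pos: [543.1, -261.6, 60.1]
eef_rot: [0.707, 0.708, -0.0, -0.0]
ft_force: [0.2, -0.3, 0.3]
grip_width: 94.2
gripper_force: 0.0
```

```bash
python3 -c "
from h import *
go(543,-261.5,5)"
```

```text
t 10.45 tcp [ 543.1 -261.6   60.1] yaw 0.002 zdir [-0.  0. -1.] width 94.2 gf 0.0 ft [ 0.2 -0.3  0.3]
tool shift cm [ 0.01 -0.01  5.51]
```

{"api": "servo_tool", "payload": {
  "series": [0,0,2,0,0,0,-1,0,0,1.5,0,0,0,-1,0,0,1.2,0,0,0,-1,0,0,0.6,0,0,0,-1,0,0,0.2,0,0,0,-1,0,0,0,0,0,0,-1,0,0,0,0,0,0,0,0,0,0,0,0,0,0.5,0,0,0,0,0,0,1,0,0,0,0,0,0,1,0,0,0,0,0,0,1,0,0,0,0,0,0,1]
}}

```text
time: 11.65
tcp_pos: [543.1, -261.6, 5.0]
eef_rot: [0.707, 0.707, 0.0, 0.0]
ft_force: [0.8, -0.0, 0.7]
grip_width: 56.1
gripper_force: 30.0
```

```bash
python3 -c "
from h import *
go(554,-393.5,11)"
```

```text
t 11.65 tcp [ 543.1 -261.6    5. ] yaw -0.0 zdir [ 0.  0. -1.] width 56.1 gf 30.0 ft [ 0.8 -0.   0.7]
tool shift cm [-13.19   1.09  -0.6 ]
```

{"api": "servo_tool", "payload": {
  "series": [0,0,-1,0,0,0,1,0,0,-2,0,0,0,1,0,0,-3,0,0,0,1,-1,0,-1,0,0,0,1,-2.5,0.5,0,0,0,0,1,-3,0.6,0,0,0,0,1,-3,0,0,0,0,0,1,-2.5,0,0,0,0,0,1,-1.2,0,0,0,0,0,1,0,0,2,0,0,0,1,0,0,2,0,0,0,1,0,0,1,0,0,0,1,0,0,0,0,0,0,1,0,0,0,0,0,0,1]
}}

```text
time: 13.05
tcp_pos: [554.3, -393.5, 25.3]
eef_rot: [0.707, 0.707, 0.0, 0.0]
ft_force: [-0.4, -0.1, 0.6]
grip_width: 56.1
gripper_force: 30.0
```

```bash
python3 -c "
from h import *
go(554,-393.5,11)"
```

```text
t 13.05 tcp [ 554.3 -393.5   25.3] yaw 0.0 zdir [ 0. -0. -1.] width 56.1 gf 30.0 ft [-0.4 -0.1  0.6]
tool shift cm [-0.   -0.04  1.43]
```

{"api": "servo_tool", "payload": {
  "series": [0,0,0.8,0,0,0,1,0,0,0.3,0,0,0,1,0,0,0.1,0,0,0,1,0,0,0.1,0,0,0,1,0,0,0.1,0,0,0,1,0,0,0.03,0,0,0,1,0,0,0,0,0,0,1,0,0,0,0,0,0,1]
}}

```text
time: 13.85
tcp_pos: [554.2, -393.7, 11.0]
eef_rot: [0.707, 0.707, 0.0, 0.0]
ft_force: [0.3, -0.1, 2.9]
grip_width: 56.1
gripper_force: 30.0
```

{"api": "servo_tool", "payload": {
  "series": [0,0,0,0,0,0,0.4,0,0,0,0,0,0,0,0,0,0,0,0,0,-0.5,0,0,0,0,0,0,-1,0,0,0,0,0,0,-1,0,0,-0.5,0,0,0,-1,0,0,-2,0,0,0,-1,0,0,-4,0,0,0,-1,0,0,-4,0,0,0,-1,0,0,-4,0,0,0,-1,0,0,-4,0,0,0,-1,0,0,-2,0,0,0,-1,0,0,0,0,0,0,-1]
}}

```text
time: 15.15
tcp_pos: [555.6, -394.9, 220.1]
eef_rot: [0.707, 0.707, 0.0, 0.004]
ft_force: [0.1, -0.9, -0.2]
grip_width: 94.0
gripper_force: 0.0
```

Run:
```python
from h import *
go(408,-311,200)
im=grab('scene','s3')[:,:,::-1]
cv2.imwrite('pics/c5.png',cv2.resize(im[190:330,180:400],None,fx=3.6,fy=3.6,interpolation=cv2.INTER_CUBIC))
```

```text
t 15.15 tcp [ 555.6 -394.9  220.1] yaw 0.0 zdir [ 0.006 -0.005 -1.   ] width 94.0 gf 0.0 ft [ 0.1 -0.9 -0.2]
tool shift cm [  8.4  -14.77   1.87]
```

View pics/c5.png

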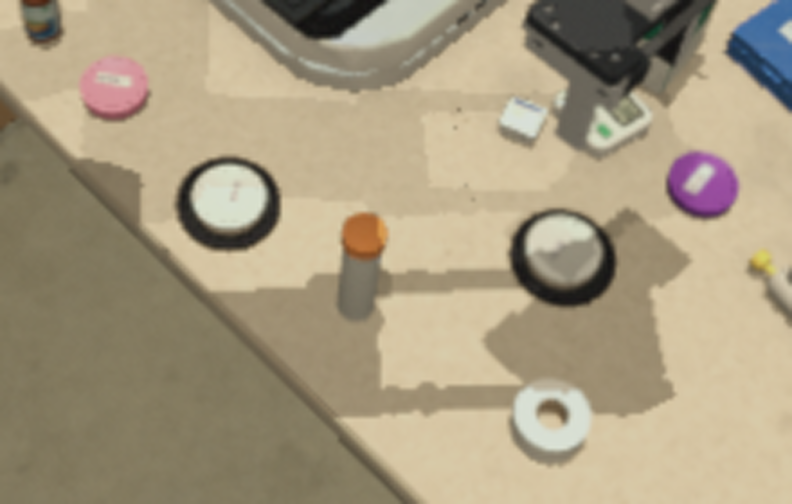

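Both dishes lie flat inside their rests, at crop (230,200) and (563,250). The orange tube cap is at crop (366,231), so it's the next target, at about (409,-312).

{"api": "servo_tool", "payload": {
  "series": [2,-3,0,0,0,0,-1,2,-3.7,0,0,0,0,-1,2.2,-4,0,0,0,0,-1,2,-3,0,0,0,0,-1,0,-0.9,0,0,0,0,-1,0,0,2,0,0,0,-1,0,0,3,0,0,0,-1,0,0,3,0,0,0,-1,0,0,0,0,0,0,-1,0,0,0,0,0,0,-1]
}}

```text
time: 16.2
tcp_pos: [407.9, -311.5, 134.7]
eef_rot: [0.707, 0.707, 0.0, -0.001]
ft_force: [0.8, 0.8, 0.1]
grip_width: 94.2
gripper_force: 0.0
```

Run:
```python
from h import *
go(409,-312,56)
for v in (309,311,313): print(at('scene',180+357/3.6-.4,190+v/3.6-.4,0))
print(at('scene',281.3,254,113))
```

```text
t 16.2 tcp [ 407.9 -311.5  134.7] yaw -0.0 zdir [-0.002  0.002 -1.   ] width 94.2 gf 0.0 ft [0.8 0.8 0.1]
tool shift cm [-0.06  0.12  7.87]
[ 408.2 -313.6]
[ 407.  -314.8]
[ 405.9 -316. ]
[ 409.7 -311.9]
```

{"api": "servo_tool", "payload": {
  "series": [-0.08,0.05,2,0,0,0,-1,0,0,2,0,0,0,-1,0,0,2,0,0,0,-1,0,0,1.4,0,0,0,-1,0,0,0.5,0,0,0,-1,0,0,0,0,0,0,0,0,0,0,0,0,0,0.3,0,0,0,0,0,0,0.4,0,0,0,0,0,0,0.6,0,0,0,0,0,0,1,0,0,0,0,0,0,1,0,0,0,0,0,0,1,0,0,0,0,0,0,1,0,0,0,0,0,0,1]
}}

```text
time: 17.6
tcp_pos: [408.6, -312.4, 56.6]
eef_rot: [0.707, 0.707, 0.0, -0.0]
ft_force: [-0.1, -0.2, -0.1]
grip_width: 31.8
gripper_force: 30.0
```

{"api": "servo_tool", "payload": {
  "series": [0,0,0,0,0,0,1,0,0,0,0,0,0,1,0,0,0,0,0,0,1]
}}

```text
time: 17.9
tcp_pos: [408.6, -312.4, 56.6]
eef_rot: [0.707, 0.707, 0.0, -0.0]
ft_force: [-0.1, 0.4, 1.1]
grip_width: 31.6
gripper_force: 30.0
```

The width reads like the cap (32.4 mm), not the body (28.6 mm). I'll regrip lower.

{"api": "servo_tool", "payload": {
  "series": [0,0,0,0,0,0,0.3,0,0,0,0,0,0,0,0,0,0,0,0,0,0,0,0,0.5,0,0,0,0,0,0,0.4,0,0,0,0,0,0,0,0,0,0,0,0,0,0,0,0,0,0.3,0,0,0,0,0,0,0.4,0,0,0,0,0,0,0.6,0,0,0,0,0,0,1,0,0,0,0,0,0,1,0,0,0,0,0,0,1]
}}

```text
time: 19.1
tcp_pos: [408.6, -312.4, 47.6]
eef_rot: [0.707, 0.707, 0.0, 0.0]
ft_force: [0.0, 0.8, -0.8]
grip_width: 31.4
gripper_force: 30.0
```

{"api": "servo_tool", "payload": {
  "series": [0,0,-0.5,0,0,0,1,0,0,-1,0,0,0,1,0,0,-2,0,0,0,1,0,0,0,0,0,0,1,0,0,0,0,0,0,1]
}}

```text
time: 19.6
tcp_pos: [408.9, -312.7, 83.3]
eef_rot: [0.707, 0.707, 0.0, 0.001]
ft_force: [0.2, 0.2, -0.7]
grip_width: 31.4
gripper_force: 30.0
```

Run:
```python
from h import *
go(409,-312,56)
im=grab('scene','s4')[:,:,::-1]
cv2.imwrite('pics/c6.png',cv2.resize(im[200:300,220:340],None,fx=6,fy=6,interpolation=cv2.INTER_CUBIC))
p=sensors.state()['tcp_pos']
for z in (113,99,19,0): 
    q=(proj('scene',p+[0,0,z-47.6])-[220,200])*6; print(z,q)
```

```text
t 19.6 tcp [ 408.9 -312.7   83.3] yaw -0.0 zdir [ 0.001 -0.001 -1.   ] width 31.4 gf 30.0 ft [ 0.2  0.2 -0.7]
tool shift cm [0.07 0.01 2.73]
113 [372.  283.2]
99 [369.6 300.6]
19 [358.2 393.6]
0 [355.2 414. ]
```

View pics/c6.png

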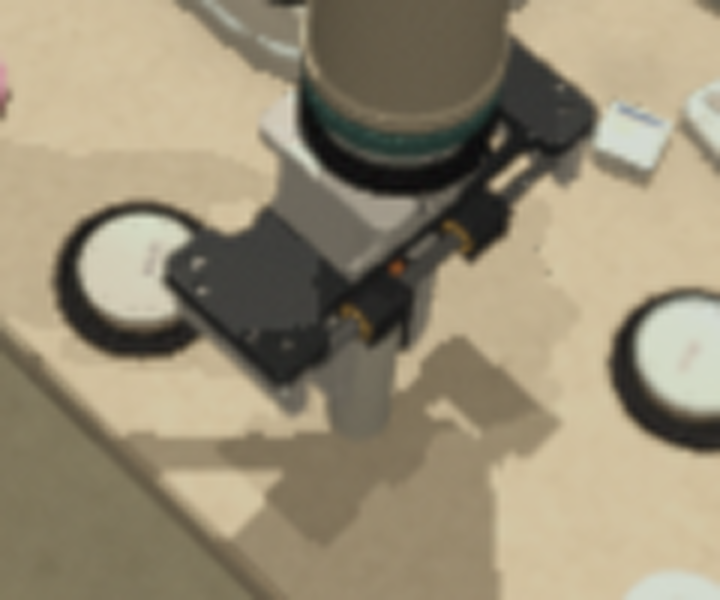

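The tube is held upright (base at crop 360,425, as predicted), and both dishes are well seated. I'm carrying it high, in front of the microscope, toward stand 2.

{"api": "servo_tool", "payload": {
  "series": [0,0,-2,0,0,0,1,0,0,-3,0,0,0,1,0,0,-4,0,0,0,1,0,0,-3,0,0,0,1,1,-0.5,-2,0,0,0,1,2,-0.5,0,0,0,0,1,3,0,0,0,0,0,1,4,0,0,0,0,0,1,4,0,0,0,0,0,1,4,0,0,0,0,0,1,4,0,0,0,0,0,1,4,0,0,0,0,0,1,4,0,0,0,0,0,1,4,0,0,0,0,0,1,4,0,0,0,0,0,1,4,0,0,0,0,0,1,4,0,0,0,0,0,1,4,0,0,0,0,0,1,4,0,0,0,0,0,1,3,0,0,0,0,0,1]
}}

```text
time: 21.65
tcp_pos: [395.8, 259.7, 220.4]
eef_rot: [0.706, 0.708, -0.002, -0.001]
ft_force: [0.5, -0.7, -0.3]
grip_width: 31.5
gripper_force: 30.0
```

Run:
```python
from h import *
go(604,254,53.6)
for p in [(165.3,125.6),(165.4,124.9),(204.2,127.4),(203.9,126)]: print(at('scene',*p,40))
for p in [(141.5,196.8),(168.8,171.2)]: print(at('top',*p,40))
t=cv2.imread('pics/t0.png'); s=cv2.imread('pics/s3.png')
cv2.imwrite('pics/c7.png',np.hstack([cv2.resize(s[110:150,145:225],None,fx=5,fy=5,interpolation=cv2.INTER_CUBIC),cv2.resize(t[160:210,130:180],(400,400),interpolation=cv2.INTER_CUBIC)[:200]]) if 0 else np.vstack([cv2.resize(s[110:150,145:225],None,fx=7,fy=7,interpolation=cv2.INTER_CUBIC),cv2.resize(t[160:205,125:205],None,fx=7,fy=7,interpolation=cv2.INTER_CUBIC)]))
```

```text
t 21.65 tcp [395.8 259.7 220.4] yaw 0.002 zdir [-0.004 -0.001 -1.   ] width 31.5 gf 30.0 ft [ 0.5 -0.7 -0.3]
tool shift cm [-0.59 20.88 16.6 ]
[508.2 353.2]
[510.6 356. ]
[603.3 252.1]
[607.1 258.5]
[509.  352.4]
[606.7 251.7]
```

View pics/c7.png

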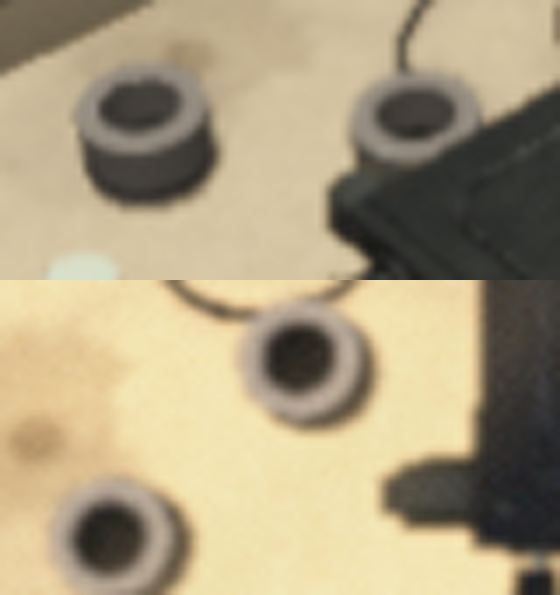

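The stands show clearly in both views: scene (164.8,124.9) and (204.0,125.9), top (140.1,196.4) and (167.3,170.5).

Run:
```python
from h import *
for p in [(164.8,124.9),(204,125.9)]: print(at('scene',*p,40))
for p in [(140.1,196.4),(167.3,170.5)]: print(at('top',*p,40))
go(606,257,100)
```

```text
[509.  357.4]
[607.7 258.7]
[510.6 357.7]
[609.5 257.6]
t 21.65 tcp [395.8 259.7 220.4] yaw 0.002 zdir [-0.004 -0.001 -1.   ] width 31.5 gf 30.0 ft [ 0.5 -0.7 -0.3]
tool shift cm [-0.29 21.06 11.96]
```

{"api": "servo_tool", "payload": {
  "series": [0,2,0,0,0,0,1,0,3,0,0,0,0,1,0,4,0,0,0,0,1,0,4,0,0,0,0,1,0,4,0,0,0,0,1,0,3,0,0,0,0,1,0,1,2,0,0,0,1,0,0,3,0,0,0,1,0,0,3,0,0,0,1,0,0,2,0,0,0,1,0,0,1,0,0,0,1,0,0,0,0,0,0,1,0,0,0,0,0,0,1]
}}

```text
time: 22.95
tcp_pos: [608.3, 258.0, 112.8]
eef_rot: [0.707, 0.707, 0.0, -0.0]
ft_force: [-0.3, 0.0, -0.2]
grip_width: 31.8
gripper_force: 30.0
```

Run:
```python
from h import *
go(608.5,258,53.6)
im=grab('scene','s5')[:,:,::-1]
cv2.imwrite('pics/c8.png',cv2.resize(im[70:170,130:260],None,fx=6,fy=6,interpolation=cv2.INTER_CUBIC))
```

```text
t 22.95 tcp [608.3 258.  112.8] yaw 0.0 zdir [ 0.  0. -1.] width 31.8 gf 30.0 ft [-0.3  0.  -0.2]
tool shift cm [0.   0.02 5.92]
```

View pics/c8.png

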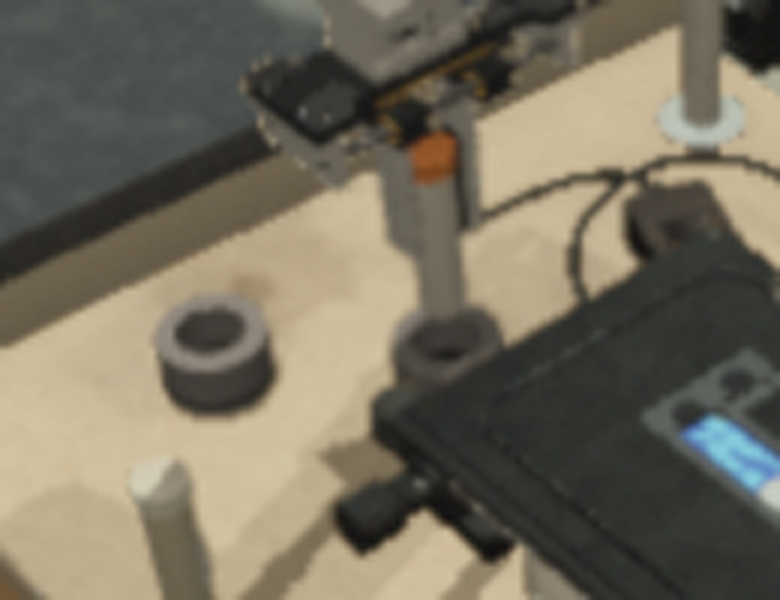

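The tube hangs vertically above the stand opening (crop 447,345), so I'm lowering it.

{"api": "servo_tool", "payload": {
  "series": [0,0.02,1,0,0,0,1,0,0,1.5,0,0,0,1,0,0,1.5,0,0,0,1,0,0,0.8,0,0,0,1,0,0,0.4,0,0,0,1,0,0,0.2,0,0,0,1,0,0,0.2,0,0,0,1,0,0,0.1,0,0,0,1,0,0,0.1,0,0,0,1,0,0,0.05,0,0,0,1,0,0,0,0,0,0,1,0,0,0,0,0,0,1]
}}

```text
time: 24.2
tcp_pos: [608.8, 257.7, 54.3]
eef_rot: [0.707, 0.707, 0.0, 0.0]
ft_force: [1.0, -0.7, -0.0]
grip_width: 31.7
gripper_force: 30.0
```

{"api": "servo_tool", "payload": {
  "series": [0,0,0.05,0,0,0,1,0,0,0.05,0,0,0,1,0,0,0,0,0,0,1,0,0,0,0,0,0,1]
}}

```text
time: 24.6
tcp_pos: [609.0, 257.7, 53.7]
eef_rot: [0.707, 0.707, 0.0, 0.0]
ft_force: [0.1, 0.2, 2.2]
grip_width: 31.4
gripper_force: 30.0
```

Contact force is about 2 N, so I'm releasing and lifting.

{"api": "servo_tool", "payload": {
  "series": [0,0,0,0,0,0,0.3,0,0,0,0,0,0,0,0,0,0,0,0,0,-0.5,0,0,0,0,0,0,-1,0,0,0,0,0,0,-1,0,0,-1,0,0,0,-1,0,0,-3,0,0,0,-1,0,0,-4,0,0,0,-1,0,0,-4,0,0,0,-1,0,0,-3,0,0,0,-1,0,0,-1,0,0,0,-1,0,-2,0,0,0,0,-1,0,-4,0,0,0,0,-1,-1,-4,0,0,0,0,-1,-1,-4,0,0,0,0,-1,-1,-4,0,0,0,0,-1,-1,-3,0,0,0,0,-1,0,0,0,0,0,0,-1]
}}

```text
time: 26.4
tcp_pos: [393.7, 216.2, 212.5]
eef_rot: [0.707, 0.707, -0.002, -0.001]
ft_force: [0.7, 0.7, 0.8]
grip_width: 94.4
gripper_force: 0.0
```

Run:
```python
from h import *
go(387,206.5,53)
im=grab('scene','s6')[:,:,::-1]; t=grab('top','t6')
cv2.imwrite('pics/c9.png',cv2.resize(im[90:190,120:250],None,fx=6,fy=6,interpolation=cv2.INTER_CUBIC))
```

```text
t 26.4 tcp [393.7 216.2 212.5] yaw 0.001 zdir [-0.004 -0.001 -1.   ] width 94.4 gf 0.0 ft [0.7 0.7 0.8]
tool shift cm [-0.95 -0.6  15.96]
```

View pics/c9.png

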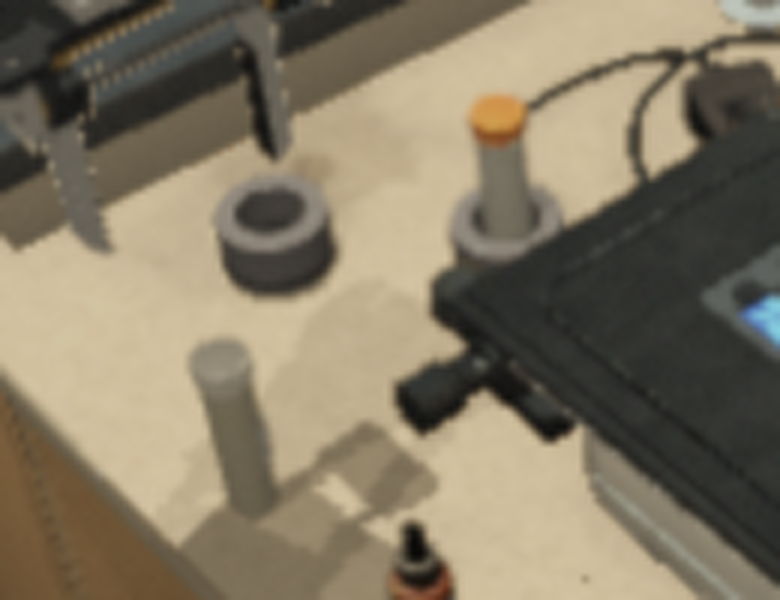

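The orange tube stands upright in stand 2. The white tube's cap is at crop (220,358), which gives about (387,208), so I'm moving over it.

{"api": "servo_tool", "payload": {
  "series": [-0.8,-0.4,0,0,0,0,-1,0,0,2,0,0,0,-1,0,0,3,0,0,0,-1,0,0,2,0,0,0,-1,0,0,0,0,0,0,-1,0,0,0,0,0,0,-1]
}}

```text
time: 27.1
tcp_pos: [395.6, 209.5, 143.1]
eef_rot: [0.707, 0.707, -0.0, -0.0]
ft_force: [0.8, 0.4, -1.0]
grip_width: 94.1
gripper_force: 0.0
```

Run:
```python
from h import *
go(387.3,207.5,48)
print(at('scene',120+253/6-.42,90+502/6-.42,0),at('scene',156.25,149.25,113))
```

```text
t 27.1 tcp [395.6 209.5 143.1] yaw -0.0 zdir [-0. -0. -1.] width 94.1 gf 0.0 ft [ 0.8  0.4 -1. ]
tool shift cm [-0.2  -0.83  9.51]
[386.2 209.6] [387.1 208.4]
```

Target (387,208.3,48).

{"api": "servo_tool", "payload": {
  "series": [-0.12,-0.85,1,0,0,0,-1,0,0,2,0,0,0,-1,0,0,3,0,0,0,-1,0,0,2.5,0,0,0,-1,0,0,1,0,0,0,-1,0,0,0,0,0,0,-1,0,0,0,0,0,0,0,0,0,0,0,0,0,0.3,0,0,0,0,0,0,0.4,0,0,0,0,0,0,0.6,0,0,0,0,0,0,1,0,0,0,0,0,0,1,0,0,0,0,0,0,1]
}}

```text
time: 28.4
tcp_pos: [386.3, 208.4, 48.2]
eef_rot: [0.707, 0.707, 0.0, 0.0]
ft_force: [-0.2, 0.0, -0.6]
grip_width: 41.7
gripper_force: 0.0
```

{"api": "servo_tool", "payload": {
  "series": [0,0,0,0,0,0,1,0,0,-0.5,0,0,0,1,0,0,-2,0,0,0,1,0,0,-4,0,0,0,1,0,0,-4,0,0,0,1,0,0,-2,0,0,0,1,0,0,-0.5,0,0,0,1,0,0,0,0,0,0,1,0,0,0,0,0,0,1]
}}

```text
time: 29.3
tcp_pos: [385.2, 208.1, 176.9]
eef_rot: [0.707, 0.707, -0.001, -0.001]
ft_force: [-0.4, -0.3, -0.5]
grip_width: 31.4
gripper_force: 30.0
```

Run:
```python
from h import *
go(510,357.5,110)
```

```text
t 29.3 tcp [385.2 208.1 176.9] yaw -0.0 zdir [-0.002 -0.001 -1.   ] width 31.4 gf 30.0 ft [-0.4 -0.3 -0.5]
tool shift cm [14.95 12.49  6.65]
```

The fingers finished closing as the lift began, so I'll check how high the tube is held.

Run:
```python
from h import *
im=grab('scene','s7')[:,:,::-1]; p=sensors.state()['tcp_pos']
b=proj('scene',p+[0,0,-48]); u,v=b.astype(int); print(b,p)
u0,v0=u-30,v-45
cv2.imwrite('pics/c10.png',cv2.resize(im[v0:v0+70,u0:u0+70],None,fx=8,fy=8,interpolation=cv2.INTER_CUBIC))
for d in (-48,-40,-30):
  # near edge of base: circle lowest row
  c=np.array([proj('scene',p+[14.3*np.cos(a),14.3*np.sin(a),d]) for a in np.linspace(0,6.28,60)])
  print(d,((proj('scene',p+[0,0,d])-[u0,v0]+.5)*8).round(),'lowest',((c[:,1].max()-v0+.5)*8).round())
```

```text
[154.9 146. ] [385.11513509 208.01665193 176.65766554]
-48 [251. 364.] lowest 391.0
-40 [248. 350.] lowest 376.0
-30 [243. 330.] lowest 358.0
```

View pics/c10.png

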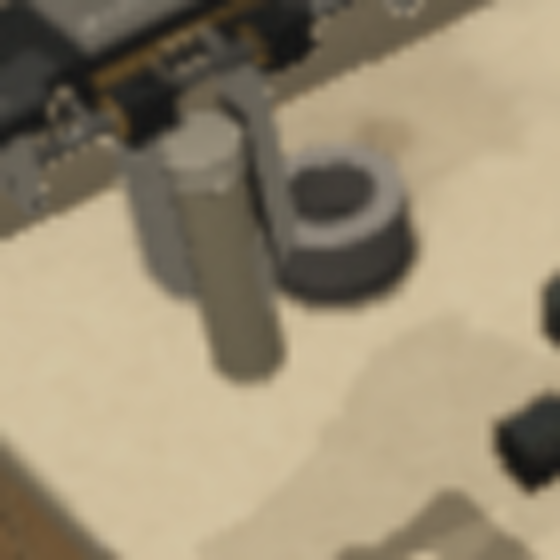

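The tube is held upright, with its base at about TCP−45 (lowest row ≈383). I'll move over stand 1 and descend to contact.

{"api": "servo_tool", "payload": {
  "series": [2,1.5,0,0,0,0,1,2.5,2,0,0,0,0,1,3,2.5,0,0,0,0,1,3,2.5,0,0,0,0,1,2.5,2.5,0,0,0,0,1,1.9,1.4,0,0,0,0,1,0,0,2,0,0,0,1,0,0,3,0,0,0,1,0,0,1.5,0,0,0,1,0,0,0.5,0,0,0,1,0,0,0,0,0,0,1,0,0,0,0,0,0,1]
}}

```text
time: 30.55
tcp_pos: [510.6, 357.6, 108.4]
eef_rot: [0.707, 0.707, 0.0, 0.0]
ft_force: [-0.5, -0.0, -0.4]
grip_width: 31.6
gripper_force: 30.0
```

Run:
```python
from h import *
go(510,357.5,53)
```

```text
t 30.55 tcp [510.6 357.6 108.4] yaw -0.0 zdir [ 0.  0. -1.] width 31.6 gf 30.0 ft [-0.5 -0.  -0.4]
tool shift cm [-0.01 -0.06  5.54]
```

{"api": "servo_tool", "payload": {
  "series": [0,-0.06,1,0,0,0,1,0,0,1.5,0,0,0,1,0,0,1.4,0,0,0,1,0,0,0.7,0,0,0,1,0,0,0.3,0,0,0,1,0,0,0.2,0,0,0,1,0,0,0.1,0,0,0,1,0,0,0.1,0,0,0,1,0,0,0,0,0,0,1,0,0,0,0,0,0,1]
}}

```text
time: 31.55
tcp_pos: [509.8, 357.6, 55.5]
eef_rot: [0.707, 0.707, 0.0, 0.0]
ft_force: [-0.2, -0.6, -0.7]
grip_width: 31.8
gripper_force: 30.0
```

{"api": "servo_tool", "payload": {
  "series": [0,0,0.1,0,0,0,1,0,0,0.05,0,0,0,1,0,0,0,0,0,0,1,0,0,0,0,0,0,1]
}}

```text
time: 31.95
tcp_pos: [510.0, 357.6, 54.2]
eef_rot: [0.707, 0.707, 0.001, 0.0]
ft_force: [0.3, 0.4, 3.1]
grip_width: 31.3
gripper_force: 30.0
```

{"api": "servo_tool", "payload": {
  "series": [0,0,0.05,0,0,0,1,0,0,0.05,0,0,0,1,0,0,0,0,0,0,1,0,0,0,0,0,0,1]
}}

```text
time: 32.35
tcp_pos: [510.3, 357.9, 54.2]
eef_rot: [0.707, 0.707, 0.001, 0.0]
ft_force: [-1.3, 0.4, 8.2]
grip_width: 31.5
gripper_force: 30.0
```

In contact; I'll ease off, release and lift.

{"api": "servo_tool", "payload": {
  "series": [0,0,-0.1,0,0,0,1,0,0,0,0,0,0,1,0,0,0,0,0,0,0.3,0,0,0,0,0,0,0,0,0,0,0,0,0,-0.5,0,0,0,0,0,0,-1,0,0,0,0,0,0,-1,0,0,-1,0,0,0,-1,0,0,-3,0,0,0,-1,0,0,-4,0,0,0,-1,0,0,-4,0,0,0,-1,0,0,-3,0,0,0,-1,0,0,-3,0,0,0,-1,0,-3,0,0,0,0,-1,0,-4,0,0,0,0,-1,0,-4,0,0,0,0,-1,0,-3,0,0,0,0,-1,0,0,0,0,0,0,-1]
}}

```text
time: 34.15
tcp_pos: [365.8, 357.1, 235.0]
eef_rot: [0.706, 0.708, -0.0, -0.001]
ft_force: [-0.0, 0.3, 0.0]
grip_width: 94.3
gripper_force: 0.0
```

Run:
```python
from h import *
go(510,357.5,53)
im=grab('scene','s8')[:,:,::-1]
cv2.imwrite('pics/c11.png',cv2.resize(im[80:330,120:400],None,fx=2.4,fy=2.4,interpolation=cv2.INTER_CUBIC))
```

```text
t 34.15 tcp [365.8 357.1 235. ] yaw 0.003 zdir [-0.001  0.001 -1.   ] width 94.3 gf 0.0 ft [-0.   0.3  0. ]
tool shift cm [-1.000e-02  1.444e+01  1.819e+01]
```

View pics/c11.png

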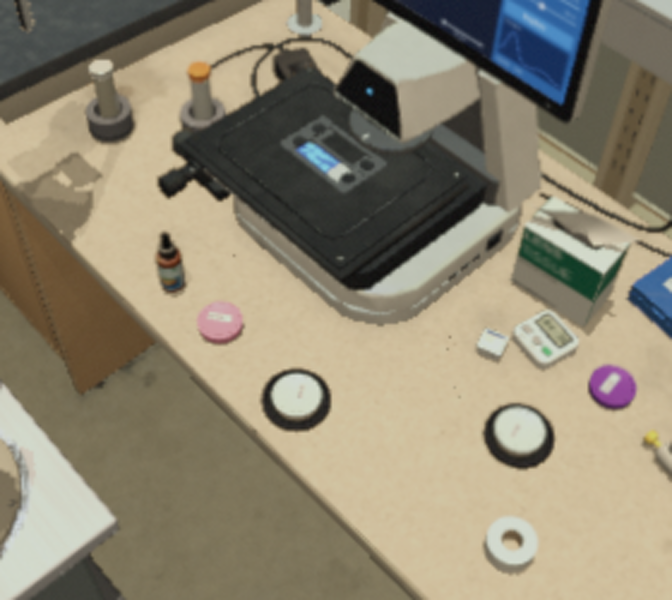

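The dishes are in their rests at crop (297,397) and (519,433), and the tubes stand upright in the stands at (105,100) and (202,95). The bottle and label roll haven't moved, and the arm is clear.

```bash
python3 -c "
from bench import job
print(job.finish_job())"
```

```text
the job is handed in; nothing more can be done
None
```

The job is handed in at about 34 s: both dishes were laid flat in the rests first, then both tubes were stood upright in the stands, and the dropper bottle and label roll were left alone.

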